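# Give one dose on the hand-wound syringe pump

### The job

Give one dose: with the fingertips against the side of its upright handle, push the syringe pump's hand wheel clockwise (seen from above) through exactly one turn and no further, so that the handle comes back to where it started. Then push the lock bolt's upright post fully home towards the wheel to lock the pump, and move clear. Only push: never take the handle or the post between the fingers, and leave the glassware and everything else on the bench where it stands.

Things in the scene. Friction and masses are not known exactly. Their poses are not given: they have to be found in the camera images.
- pump: the hand-wound syringe pump, fixed to the bench. Origin: on the bench, exactly under the hand wheel's axis; z up. A gearbox 120 x 120 x 48 mm tall stands under the wheel; the white bed (110 x 380 mm, 50 mm tall) lies on the +x side of the wheel, its centre line at x = +145 mm, running along y, and carries syringe and carriage (nothing there higher than 120 mm above the bench). On the +y side a grey guide block (36 mm tall) carries the lock bolt
- wheel_hub (a point): point on the (vertical) axis of the hand wheel at the height of its rim, 68 mm above the bench. The wheel lies level: steel, three spokes, 152 mm over the rim, rim and spokes 60 to 72 mm above the bench, hub 28 mm across and up to 80 mm above the bench
- handle_top (a point): centre of the top of the hand wheel's handle: one upright black plastic grip at the end of one of the spokes, 26 mm across (18 mm at its foot), 48 mm tall, 72 to 120 mm above the bench, its axis 65 mm from the wheel's axis. It is rigid on the wheel and travels round with it
- wheel (a joint): angle of the hand wheel in rad, growing clockwise seen from above; one turn is 6.283. At 0 the handle lies on the pump's +x side of the axis. It runs from 0 to 18.85 (hard stops) and starts anywhere between 0.3 and 5.6. It is stiff (about 2.5 to 5 N at the handle) and stays where it is left, without coasting
- carriage_top (a point): centre of the top of the aluminium carriage block (70 x 30 mm, 68 mm tall) on the bed, 120 mm above the bench, which drives the syringe's plunger; the wheel moves it 20 mm per turn, towards the pump's -y when wound clockwise
- bolt_top (a point): centre of the top of the lock bolt's upright steel post, 18 mm across, standing free from 48 to 104 mm above the bench on a 28 x 24 mm foot; it slides along the pump's y on the grey guide block, 10 mm to the -x side of the wheel's axis line; at joint 0 it is 158 mm from that line, pushed home 128 mm
- bolt (a joint): travel of the lock bolt in m: 0 out (away from the wheel), 0.030 home against its stop, growing towards the pump's -y, that is, towards the wheel. Needs about 2 to 4 N, stays where it is left; starts at 0 to 0.005
- flask_a: stoppered conical glass flask, 64 mm wide at the foot, 106 mm tall, loose; origin at the centre of its underside. Stands on the pump's -y side, beside the wheel
- flask_b: stoppered conical glass flask, 64 mm wide at the foot, 106 mm tall, loose; origin at the centre of its underside. Stands on the pump's -y side, beside the wheel, nearer to the robot
- flask_c: stoppered conical glass flask, 64 mm wide at the foot, 106 mm tall, loose; origin at the centre of its underside. Stands in the blue tray
- flask_d: stoppered conical glass flask, 64 mm wide at the foot, 106 mm tall, loose; origin at the centre of its underside. Stands in the blue tray
- beaker: glass beaker, 100 mm wide, 130 mm tall, loose; origin at the centre of its underside
- bottle: amber glass bottle, 68 mm wide, 150 mm tall, loose; origin at the centre of its underside
- tape: roll of yellow tape lying flat, 100 mm wide, 48 mm tall, loose; origin at the centre of its underside
- wellplate: clear plastic well plate, 85 x 127 x 16 mm, loose; origin at the centre of its underside
- tray: blue plastic tray, 240 x 180 x 80 mm tall, fixed; origin at the centre of its underside

How it is judged:
By the outcome, as a careful person would: the job done as asked, in the order asked, and still so for the second after the job is handed in, with the robot touching nothing.
It also fails if it takes over 72 s, if anything falls off the work surface, if the arm or the gripper's body presses on something with over 40 N, if the wrist force passes 120 N, or if a joint passes its speed limit or range.

### The arm

A 6-joint arm with a two-finger parallel gripper is mounted at the origin on the work surface. World frame = base frame: x ahead of the robot, y to its left, z up, the work surface at z = 0. Lengths are in m, angles in rad, forces in N, time in s.
With the tool pointing down it reaches from about 0.35 to 0.975 m from the base axis. Payload 7.1 kg.
Tool frame: the origin (TCP) lies on the centre line of the jaws, within the pads' length; the fingertips stand 8 mm ahead of it and the grasp point (between the pads) lies 11 mm behind it; z points along the fingers, y is the line along which they close (so a half turn about z gives the same grasp; the last joint's range is limited). The gripper opens to 88 mm and grips with 3 to 60 N. Pads are 20 mm wide; open, the fingers measure 115 mm over their backs; the gripper's body (75 mm by 178 mm) begins 61 mm behind the grasp point.
Start: joints at [-1.303, 0.423, 1.63, -0, 1.089, -0.019], TCP at [0.177, -0.599, 0.231] pointing down, gripper open.
Joint ranges: [-3, 3], [-0.9, 2.11], [0.09, 2.58], [-1.31, 4.45], [0.11, 2.69], [-2.54, 2.54]. Speed limits (rad/s): [2.39, 2.39, 3.01, 3.14, 3.14, 3.14].

### API

Orientations are given as a 3x3 rotation matrix whose columns are the frame's x, y, z axes.
In Python, from rig import ctrl gives the robot as it stands. The module is installed in compiled form; this text tells all that it offers.
- The arm moves only by the tool carry_out, never from a script. Its argument "commands" is a list of rows, each a list of 3 entries, a list of its own where there are three numbers: the shift along the tool's x, y, z in m, then the turn about the tool's z in degrees, then the closure, from -1 (fully open) to 1 (shut), so that 0 is half open. In form: [[[x, y, z], yaw, jaw], ...]. A call has 1 to 10 rows; each row is the pose to reach, as a shift and turn from the pose commanded when the call began, along the tool's axes at that moment; what a row does not reach only later rows make up. A row lasts 1/10 s, in which the tool goes at most 50 mm and 8.59 degrees, less where a joint would pass 70% of its speed; a pose out of reach is approached as far as the arm can. A call with a gripper value outside its range is refused whole. The fingers move at their own pace and stop on an object; "force" is the grip in N (left out, the last holds). Time passes only in rows, so rows that repeat a pose let the fingers close. It gives the time, the measured TCP pose, the force, the opening and the grip force at its end, in the units of the state.
- ctrl.read_state(): the state, without advancing time (a new reading comes with each control period).
- ctrl.grab_frame(name): name is "side" or "top"; returns a dict with "pixels" (480x640x3 uint8, blue, green, red), "fx", "fy", "cx", "cy" (pixels), "k1" (the pictures are not rectified: a ray, as slopes to the right and down, at radius r is drawn at 1 + k1 r^2 times it, then the intrinsics apply), "world_from_camera" (4x4, takes a point from camera to world coordinates). Camera axes: x right, y up, looking along -z (the intrinsics and any distortion apply to the point x, -y, -z); pixel columns grow to the right and rows downward; lengths in m; the calibration is good to about 2 mm. A picture is of the moment at which its call begins. There is no depth.
- ctrl.hand_in(): hands the job in; it is judged then, once.
Trained networks look in the newest picture that a camera, given by its name, has taken for a name from the list of things; names that differ only in an ending like _2 or _b are one class to them, and where a whole thing is asked for, a point or a joint stands for the part that bears it (a point fixed in the world has none). Each returns a list of dicts, best first, with "confidence" (0 to 1); they miss things now and then, are a little off and sometimes report something else, mostly with a low value. They report only what shows in the picture. A call takes as long as a camera call.
- ctrl.cut_out(query, camera): "pixels" (480x640 bool, what is visible of it) and "centre" ([column, row] in pixels, amid what is visible of it).
- ctrl.spot_point(query, camera): "centre" ([column, row] in pixels: a listed point, or the origin of a listed thing).
The state is a dict: "clock": time; "q": joint angles; "qvel": joint speeds; "joint_torque": joint torques, N m; "tool_pos": TCP position; "tool_rot": TCP orientation; "contact_force": force on the tool from outside, world axes, zero at the start; "wrist_torque": the same for the moment, N m; "gripper_width": finger opening in m; "grip_force": force on a finger pad.
Only numpy, scipy, OpenCV 4.12 (cv2) and the standard library are available. Lean on these libraries where they do the work, as an engineer would, in place of code of your own. Each camera call takes 0.05 s, during which the arm holds its last target. There are 200 camera calls.

## Working session

There is one attempt and no reset: what is moved stays moved. The work goes in short steps, Python scripts to look and compute and a tool call to move; the robot and the scene stay as the last step left them, time stands still between calls to the robot, and variables do not carry over. Pictures are saved under pics/ and viewed, at most 10 in all, crops included, and the job is handed in when it is done.

Besides the shell and the picture viewer there is one more tool, called after ">>>" as name(argument=value, ...) on one line, values as JSON. carry_out: Moves the arm, as the interface text tells. Its arguments: {"type":"object","properties":{"commands":{"type":"array","items":{"type":"array"}},"force":{"type":"number"}},"required":["commands"]}

```bash
mkdir -p pics
cat > h.py <<'E'
import numpy as np, cv2
from rig import ctrl
def ray(f,px):
    K=np.array([[f["fx"],0,f["cx"]],[0,f["fy"],f["cy"]],[0,0,1.]])
    d=np.array([(px[0]-f["cx"])/f["fx"],(px[1]-f["cy"])/f["fy"]]);u=d.copy()
    for _ in range(20): u=d/(1+f["k1"]*(u@u))
    T=np.array(f["world_from_camera"]); return T[:3,3],T[:3,:3]@np.array([u[0],-u[1],-1])
def at_z(f,px,z):
    o,d=ray(f,px); return o+d*(z-o[2])/d[2]
def proj(f,P):
    T=np.linalg.inv(np.array(f["world_from_camera"])); p=T[:3,:3]@np.array(P)+T[:3,3]
    u=np.array([p[0],-p[1]])/-p[2]; u=u*(1+f["k1"]*(u@u)); return [f["fx"]*u[0]+f["cx"],f["fy"]*u[1]+f["cy"]]
E
python3 - <<'E'
from h import *
Z=dict(wheel_hub=.068,handle_top=.12,carriage_top=.12,bolt_top=.104,flask_a=0,beaker=0,bottle=0,tape=0,pump=0)
for c in ("top","side"):
    f=ctrl.grab_frame(c); cv2.imwrite(f"pics/{c}0.png",f["pixels"])
    print(c,np.array(f["world_from_camera"])[:3,3].round(3))
    for k,z in Z.items():
        for r in ctrl.spot_point(k,c)[:4]:
            print(k,round(r["confidence"],2),np.round(r["centre"]),at_z(f,r["centre"],z).round(4)[:2])
s=ctrl.read_state(); print(s["tool_pos"],s["tool_rot"],s["clock"],s["gripper_width"])
E
```

```text
top [ 0.224 -0.014  1.472]
wheel_hub 0.79 [306. 210.] [0.5501 0.0335]
wheel_hub 0.5 [177. 205.] [0.574  0.4051]
handle_top 0.97 [297. 225.] [0.4958 0.0567]
handle_top 0.18 [256. 161.] [0.6812 0.1704]
carriage_top 0.64 [252. 161.] [0.6837 0.1794]
bolt_top 0.55 [249. 221.] [0.5139 0.1907]
flask_a 0.89 [470. 269.] [ 0.3743 -0.445 ]
flask_a 0.75 [351. 204.] [ 0.5814 -0.102 ]
flask_a 0.6 [351. 233.] [ 0.4904 -0.0984]
flask_a 0.59 [472. 231.] [ 0.489  -0.4594]
beaker 0.64 [162. 267.] [0.4036 0.465 ]
bottle 0.8 [177. 204.] [0.594  0.4243]
tape 0.93 [414. 300.] [ 0.2886 -0.2759]
tape 0.27 [216. 310.] [0.274  0.3033]
pump 0.71 [306. 214.] [0.5542 0.0354]
pump 0.49 [473. 245.] [ 0.4459 -0.458 ]
pump 0.27 [473. 228.] [ 0.4969 -0.4621]
pump 0.22 [298. 227.] [0.5128 0.0589]
side [-0.087  0.806  1.23 ]
wheel_hub 0.97 [282. 252.] [0.553  0.0314]
carriage_top 0.62 [207. 254.] [0.6746 0.176 ]
bolt_top 0.59 [251. 292.] [0.5191 0.1971]
flask_a 0.96 [304. 237.] [ 0.5731 -0.0959]
flask_a 0.68 [334. 247.] [ 0.4842 -0.1113]
flask_a 0.68 [393. 175.] [ 0.4948 -0.4672]
flask_a 0.65 [423. 190.] [ 0.3849 -0.46  ]
beaker 0.98 [224. 422.] [0.3984 0.4596]
bottle 0.87 [176. 368.] [0.5813 0.42  ]
tape 0.76 [419. 243.] [ 0.2929 -0.2583]
pump 0.78 [281. 271.] [0.5527 0.0396]
[ 0.17683697 -0.59945721  0.23069974] [[ 9.59143379e-01  2.82920446e-01 -8.46492619e-06]
 [ 2.82920446e-01 -9.59143379e-01 -2.10110173e-05]
 [-1.40635243e-05  1.77576775e-05 -1.00000000e+00]] 1.0 0.08795863933017177
```

View pics/top0.png

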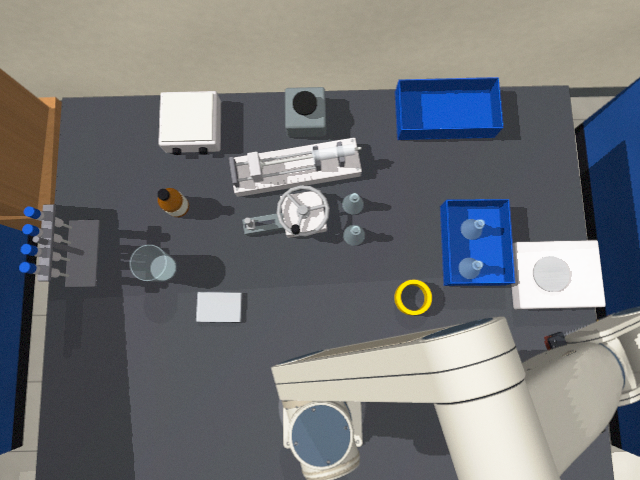

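View pics/side0.png

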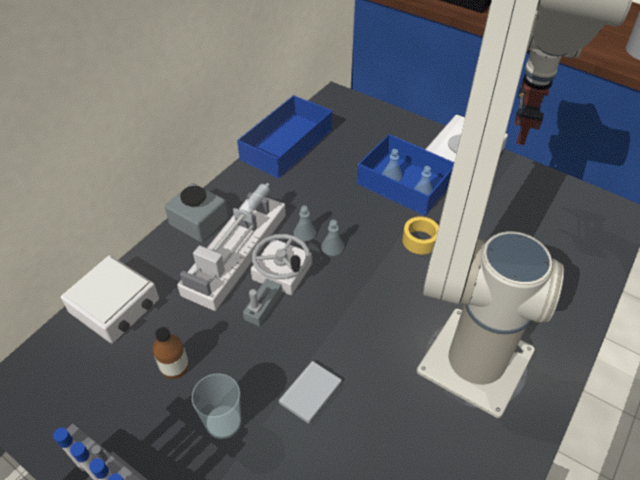

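The top view shows the hand wheel at about (303,210), its handle at (296,229), the bolt post at (249,221), and flasks a and b at (351,204) and (354,235). The side view agrees. The hub is at about (0.5515, 0.0325), pump yaw is about 9°, and the handle is at azimuth 156°. I'll close the fist and move above the handle's trailing side.

>>> carry_out(commands=[[[0.47, -0.49, 0], 7.4, 1], [[0.47, -0.49, 0], 7.4, 1], [[0.47, -0.49, 0], 7.4, 1], [[0.47, -0.49, 0], 7.4, 1], [[0.47, -0.49, 0], 7.4, 1], [[0.47, -0.49, 0], 7.4, 1], [[0.47, -0.49, 0], 7.4, 1], [[0.47, -0.49, 0], 7.4, 1], [[0.47, -0.49, 0], 7.4, 1], [[0.47, -0.49, 0], 7.4, 1]], force=20)

```text
clock: 2.0
tool_pos: [0.4074, -0.1536, 0.2311]
tool_rot: [[0.988, 0.157, 0.001], [0.157, -0.988, -0.0], [0.001, 0.001, -1.0]]
contact_force: [0.9, -0.6, -1.3]
gripper_width: 0.0113
grip_force: 0.0
```

>>> carry_out(commands=[[[0.05, -0.07, 0], 0, 1], [[0.08, -0.11, 0.0], 0, 1], [[0.1, -0.14, 0.0], 0, 1], [[0.1, -0.14, 0.03], 0, 1], [[0.1, -0.14, 0.06], 0, 1], [[0.1, -0.14, 0.06], 0, 1]])

```text
clock: 2.6
tool_pos: [0.4811, -0.0005, 0.1678]
tool_rot: [[0.987, 0.159, -0.007], [0.159, -0.987, 0.0], [-0.006, -0.001, -1.0]]
contact_force: [-0.9, 0.4, -0.1]
gripper_width: 0.0003
grip_force: 0.0
```

Run:
```python
from h import *
f=ctrl.grab_frame("side"); s=ctrl.read_state(); p=np.array(s["tool_pos"])
for k,z in dict(wheel_hub=.068,handle_top=.12,bolt_top=.104).items():
    for r in ctrl.spot_point(k,"side")[:2]: print(k,round(r["confidence"],2),np.round(r["centre"]),at_z(f,r["centre"],z).round(4)[:2])
print(p,s["contact_force"],s["clock"],s["gripper_width"])
u,v=map(int,proj(f,p)); im=f["pixels"].copy()
for q,c in (([.5515,.0325,.068],(0,0,255)),([.496,.057,.12],(0,255,0)),(p,(255,0,0))):
    a,b=map(int,np.round(proj(f,q))); cv2.circle(im,(a,b),1,c,-1)
cv2.imwrite("pics/s1.png",cv2.resize(im[v-60:v+90,u-100:u+100],None,fx=4,fy=4))
```

```text
wheel_hub 0.63 [282. 251.] [0.5564 0.0278]
handle_top 0.91 [296. 256.] [0.4885 0.0558]
bolt_top 0.72 [250. 292.] [0.5207 0.1982]
[ 0.48218565 -0.0011542   0.16952948] [0.04914512 0.70076505 0.45317147] 2.65 0.0004805851538070583
```

View pics/s1.png

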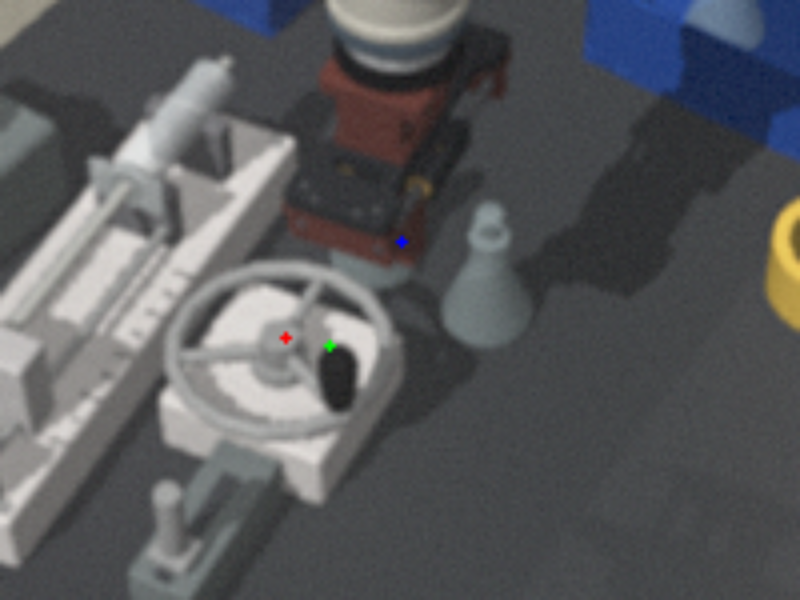

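The crop shows the closed fist at about (400,240), clear of flask b at (490,280). The handle is at (338,352) and agrees with the estimate. I'll descend on its trailing side.

>>> carry_out(commands=[[[0.009, -0.005, 0.03], 0, 1], [[0.009, -0.005, 0.06], 0, 1], [[0.009, -0.005, 0.075], 0, 1], [[0.009, -0.005, 0.075], 0, 1], [[0.009, -0.005, 0.075], 0, 1]])

```text
clock: 3.3
tool_pos: [0.4925, 0.0044, 0.0969]
tool_rot: [[0.988, 0.156, 0.002], [0.156, -0.988, -0.0], [0.002, 0.0, -1.0]]
contact_force: [-0.3, -0.1, -0.3]
gripper_width: 0.0006
grip_force: 0.0
```

>>> carry_out(commands=[[[-0.002, -0.008, 0], 0, 1], [[-0.002, -0.015, 0], 0, 1], [[-0.002, -0.017, 0], 0, 1], [[-0.002, -0.019, 0], 0, 1], [[-0.002, -0.02, 0], 0, 1], [[-0.002, -0.02, 0], 0, 1]])

```text
clock: 3.9
tool_pos: [0.4865, 0.0245, 0.0957]
tool_rot: [[0.988, 0.157, 0.0], [0.157, -0.988, -0.0], [0.0, 0.0, -1.0]]
contact_force: [0.2, -0.0, 0.4]
gripper_width: 0.0005
grip_force: 0.0
```

>>> carry_out(commands=[[[0.0, -0.001, 0], 0, 1], [[0.0, -0.002, 0], 0, 1], [[0.0, -0.003, 0], 0, 1], [[0.0, -0.003, 0], 0, 1]])

```text
clock: 4.3
tool_pos: [0.486, 0.0273, 0.0956]
tool_rot: [[0.988, 0.157, -0.0], [0.157, -0.988, 0.0], [-0.0, -0.0, -1.0]]
contact_force: [0.4, -0.0, 0.2]
gripper_width: 0.0009
grip_force: 0.0
```

>>> carry_out(commands=[[[0.0, -0.001, 0], 0, 1], [[0.0, -0.002, 0], 0, 1], [[0.0, -0.002, 0], 0, 1]])

```text
clock: 4.6
tool_pos: [0.4857, 0.0293, 0.0957]
tool_rot: [[0.988, 0.157, 0.0], [0.157, -0.988, 0.0], [0.0, -0.0, -1.0]]
contact_force: [-0.2, 0.4, -0.1]
gripper_width: 0.0008
grip_force: 0.0
```

Run:
```python
from h import *
f=ctrl.grab_frame("side"); s=ctrl.read_state(); p=np.array(s["tool_pos"])
print(p,s["contact_force"],s["clock"])
u,v=map(int,proj(f,p)); im=f["pixels"]
cv2.imwrite("pics/s2.png",cv2.resize(im[v-37:v+38,u-50:u+50],None,fx=8,fy=8,interpolation=cv2.INTER_CUBIC))
```

```text
[0.48568842 0.0293027  0.09569193] [ 0.15052089 -0.84608374  0.66639443] 4.65
```

View pics/s2.png

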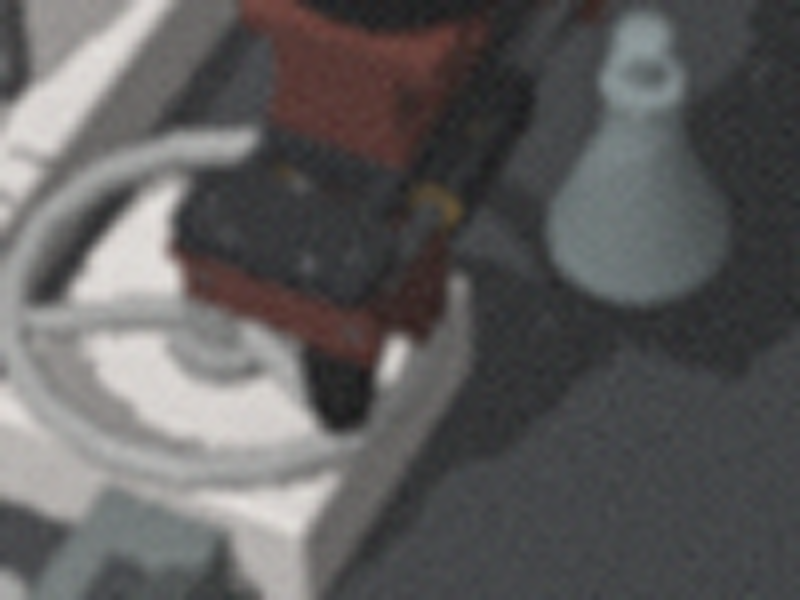

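The crop shows the handle (340,390) just in front of the gripper, with no contact yet. I'll creep on.

>>> carry_out(commands=[[[0.0, -0.001, 0], 0, 1], [[0.0, -0.002, 0], 0, 1], [[0.0, -0.002, 0], 0, 1]])

```text
clock: 4.95
tool_pos: [0.4854, 0.0313, 0.0957]
tool_rot: [[0.988, 0.157, -0.0], [0.157, -0.988, 0.0], [-0.0, -0.0, -1.0]]
contact_force: [0.4, 0.3, 0.6]
gripper_width: 0.0003
grip_force: 0.0
```

>>> carry_out(commands=[[[0.0, -0.001, 0], 0, 1], [[0.0, -0.001, 0], 0, 1]])

```text
clock: 5.15
tool_pos: [0.4852, 0.0323, 0.0957]
tool_rot: [[0.988, 0.157, -0.0], [0.157, -0.988, 0.0], [-0.0, -0.0, -1.0]]
contact_force: [0.8, -0.4, 0.3]
gripper_width: 0.0009
grip_force: 0.0
```

>>> carry_out(commands=[[[0.0, -0.001, 0], 0, 1], [[0.0, -0.001, 0], 0, 1]])

```text
clock: 5.35
tool_pos: [0.485, 0.0333, 0.0957]
tool_rot: [[0.988, 0.157, -0.0], [0.157, -0.988, 0.0], [-0.0, -0.0, -1.0]]
contact_force: [-0.1, -0.7, -0.3]
gripper_width: 0.0004
grip_force: 0.0
```

>>> carry_out(commands=[[[0.0, -0.001, 0], 0, 1], [[0.0, -0.001, 0], 0, 1]])

```text
clock: 5.55
tool_pos: [0.4849, 0.0342, 0.0957]
tool_rot: [[0.988, 0.157, -0.0], [0.157, -0.988, 0.0], [-0.0, -0.0, -1.0]]
contact_force: [0.8, 0.1, -0.2]
gripper_width: 0.0005
grip_force: 0.0
```

>>> carry_out(commands=[[[0.0, -0.001, 0], 0, 1], [[0.0, -0.001, 0], 0, 1]])

```text
clock: 5.75
tool_pos: [0.4847, 0.0353, 0.0957]
tool_rot: [[0.988, 0.157, -0.0], [0.157, -0.988, -0.0], [-0.0, 0.0, -1.0]]
contact_force: [-0.5, -0.0, -0.8]
gripper_width: 0.0004
grip_force: 0.0
```

>>> carry_out(commands=[[[0.0, -0.001, 0], 0, 1], [[0.0, -0.001, 0], 0, 1]])

```text
clock: 5.95
tool_pos: [0.4846, 0.0362, 0.0957]
tool_rot: [[0.988, 0.157, 0.0], [0.157, -0.988, -0.0], [0.0, 0.0, -1.0]]
contact_force: [-0.5, 0.4, 0.3]
gripper_width: 0.0004
grip_force: 0.0
```

>>> carry_out(commands=[[[0.0, -0.001, 0], 0, 1], [[0.0, -0.001, 0], 0, 1]])

```text
clock: 6.15
tool_pos: [0.4844, 0.0373, 0.0957]
tool_rot: [[0.988, 0.157, -0.0], [0.157, -0.988, 0.0], [-0.0, -0.0, -1.0]]
contact_force: [0.4, 0.5, -0.4]
gripper_width: 0.0002
grip_force: 0.0
```

>>> carry_out(commands=[[[0.0, -0.001, 0], 0, 1], [[0.0, -0.001, 0], 0, 1]])

```text
clock: 6.35
tool_pos: [0.4843, 0.0382, 0.0957]
tool_rot: [[0.988, 0.157, -0.0], [0.157, -0.988, 0.0], [-0.0, -0.0, -1.0]]
contact_force: [-0.1, -0.8, 0.1]
gripper_width: 0.0005
grip_force: 0.0
```

>>> carry_out(commands=[[[0.0, -0.001, 0], 0, 1], [[0.0, -0.001, 0], 0, 1]])

```text
clock: 6.55
tool_pos: [0.4842, 0.0391, 0.0957]
tool_rot: [[0.988, 0.157, 0.0], [0.157, -0.988, -0.0], [0.0, 0.0, -1.0]]
contact_force: [1.3, -1.0, -1.3]
gripper_width: 0.0002
grip_force: 0.7
```

>>> carry_out(commands=[[[0.0, -0.001, 0], 0, 1], [[0.0, -0.001, 0], 0, 1]])

```text
clock: 6.75
tool_pos: [0.4843, 0.04, 0.0957]
tool_rot: [[0.988, 0.157, 0.001], [0.157, -0.988, -0.0], [0.001, 0.0, -1.0]]
contact_force: [1.4, -3.3, -1.4]
gripper_width: 0.0005
grip_force: 1.3
```

>>> carry_out(commands=[[[0.0, -0.001, 0], 0, 1], [[0.0, -0.001, 0], 0, 1]])

```text
clock: 6.95
tool_pos: [0.4843, 0.0411, 0.0958]
tool_rot: [[0.988, 0.157, 0.001], [0.157, -0.988, -0.0], [0.001, 0.0, -1.0]]
contact_force: [2.8, -3.0, -1.3]
gripper_width: 0.0002
grip_force: 1.5
```

Contact comes at TCP ≈ (0.4843, 0.0392), with about 3.5 N of push. I'll check the handle and hub geometry from the first pictures before sweeping.

Run:
```python
from h import *
for c,(x,y) in (("top",(296,228)),("side",(296,258))):
    f=ctrl.grab_frame(c); im=cv2.imread(f"pics/{c}0.png"); g=im.max(2)
    m=np.zeros_like(g); m[y-14:y+15,x-12:x+13]=1
    n,l,st,ce=cv2.connectedComponentsWithStats(((g<45)&(m>0)).astype(np.uint8))
    for i in range(1,n):
        if st[i,4]>15:
            X,Y,w,h=st[i,:4]; print(c,st[i],ce[i])
            for hh in (.096,.12): print(hh,at_z(f,ce[i],hh).round(4))
    # model points
    r=ctrl.spot_point("handle_top",c)[:1]; print([ (q["confidence"],q["centre"]) for q in r])
s=ctrl.read_state(); print(s["tool_pos"],s["contact_force"],s["clock"])
a=cv2.imread("pics/top0.png")[180:255,225:325]; b=cv2.imread("pics/side0.png")[215:290,245:345]
cv2.imwrite("pics/c.png",cv2.resize(np.vstack([a,b]),None,fx=4,fy=4,interpolation=cv2.INTER_CUBIC))
```

```text
top [292 225   8   9  58] [295.15517241 228.87931034]
0.096 [0.4897 0.063  0.096 ]
0.12 [0.485  0.0616 0.12  ]
[]
side [293 257   6  14  36] [296.27777778 263.97222222]
0.096 [0.4846 0.0612 0.096 ]
0.12 [0.4725 0.077  0.12  ]
[(0.64, [295.1, 258.4])]
[0.48419845 0.04112382 0.09581219] [ 2.73717026 -2.25923555 -0.6639199 ] 7.15
```

View pics/c.png

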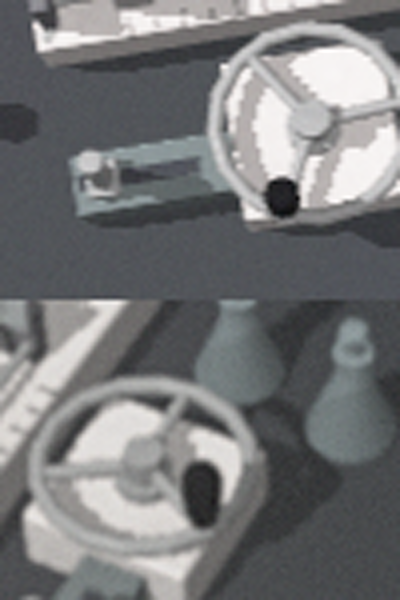

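The crops put the hub at about pixel (302.5,210) in the top view, so it is really at about (0.550, 0.043). The handle is then at (0.487, 0.062), r = 65 mm, which is consistent. I'll tabulate the circular sweep in tool axes.

Run:
```python
import numpy as np
P=lambda d:np.array([.0653+.0658*np.cos(np.radians(187.2+d)),.0083+.0658*np.sin(np.radians(187.2+d))])
b=np.zeros(2)
for k in range(4):
    for i in range(1,11): 
        r=np.round(P(80*k+8*i)-b,3); print([list(map(float,r))],end=" ")
    b=b+r; print(k,b)
```

```text
[[0.002, -0.009]] [[0.005, -0.018]] [[0.009, -0.026]] [[0.014, -0.033]] [[0.021, -0.04]] [[0.028, -0.046]] [[0.036, -0.05]] [[0.044, -0.054]] [[0.053, -0.056]] [[0.062, -0.057]] 0 [ 0.062 -0.057]
[[0.009, -0.0]] [[0.018, 0.001]] [[0.027, 0.004]] [[0.035, 0.008]] [[0.043, 0.013]] [[0.05, 0.019]] [[0.056, 0.026]] [[0.061, 0.034]] [[0.065, 0.042]] [[0.067, 0.051]] 1 [ 0.129 -0.006]
[[0.002, 0.009]] [[0.002, 0.018]] [[0.001, 0.027]] [[-0.002, 0.036]] [[-0.005, 0.044]] [[-0.01, 0.052]] [[-0.016, 0.059]] [[-0.022, 0.066]] [[-0.03, 0.071]] [[-0.038, 0.075]] 2 [0.091 0.069]
[[-0.009, 0.003]] [[-0.018, 0.005]] [[-0.027, 0.005]] [[-0.036, 0.004]] [[-0.045, 0.002]] [[-0.054, -0.001]] [[-0.062, -0.006]] [[-0.069, -0.011]] [[-0.076, -0.018]] [[-0.081, -0.025]] 3 [0.01  0.044]
```

>>> carry_out(commands=[[[0.002, -0.009, 0], 0, 1], [[0.005, -0.018, 0], 0, 1], [[0.009, -0.026, 0], 0, 1], [[0.014, -0.033, 0], 0, 1], [[0.021, -0.04, 0], 0, 1], [[0.028, -0.046, 0], 0, 1], [[0.036, -0.05, 0], 0, 1], [[0.044, -0.054, 0], 0, 1], [[0.053, -0.056, 0], 0, 1], [[0.062, -0.057, 0], 0, 1]])

```text
clock: 8.15
tool_pos: [0.536, 0.1072, 0.0954]
tool_rot: [[0.988, 0.157, -0.002], [0.157, -0.988, -0.001], [-0.002, 0.0, -1.0]]
contact_force: [-4.5, -5.4, 0.8]
gripper_width: 0.0006
grip_force: 2.5
```

Run:
```python
from h import *
f=ctrl.grab_frame("side"); s=ctrl.read_state(); p=np.array(s["tool_pos"])
print(p,s["contact_force"],s["clock"])
u,v=map(int,proj(f,p)); im=f["pixels"]
cv2.imwrite("pics/s3.png",cv2.resize(im[v-60:v+60,u-80:u+80],None,fx=5,fy=5,interpolation=cv2.INTER_CUBIC))
```

```text
[0.53793666 0.10763049 0.09564348] [-1.35425813 -0.02100637 -0.80436182] 8.2
```

View pics/s3.png

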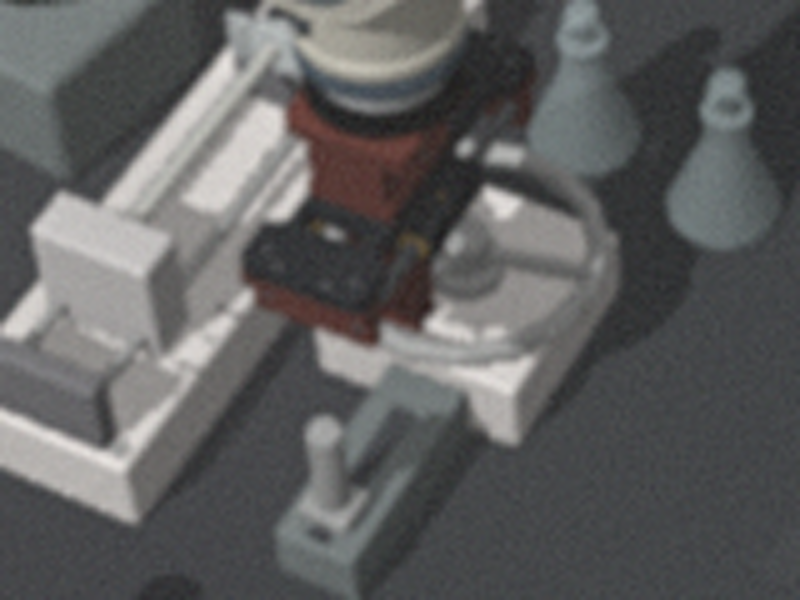

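The wheel is turning with the fist behind the handle, which is hidden behind the gripper at about (330,290). The bolt post at (325,450) and the flasks are untouched. I'll continue.

>>> carry_out(commands=[[[0.009, 0.0, 0], 0, 1], [[0.018, 0.001, 0], 0, 1], [[0.027, 0.004, 0], 0, 1], [[0.035, 0.008, 0], 0, 1], [[0.043, 0.013, 0], 0, 1], [[0.05, 0.019, 0], 0, 1], [[0.056, 0.026, 0], 0, 1], [[0.061, 0.034, 0], 0, 1], [[0.065, 0.042, 0], 0, 1], [[0.067, 0.051, 0], 0, 1]])

```text
clock: 9.2
tool_pos: [0.6107, 0.0668, 0.0957]
tool_rot: [[0.988, 0.157, 0.0], [0.157, -0.988, 0.0], [0.0, -0.0, -1.0]]
contact_force: [-3.3, 2.9, 0.8]
gripper_width: 0.0002
grip_force: 1.9
```

>>> carry_out(commands=[[[0.002, 0.009, 0], 0, 1], [[0.002, 0.018, 0], 0, 1], [[0.001, 0.027, 0], 0, 1], [[-0.002, 0.036, 0], 0, 1], [[-0.005, 0.044, 0], 0, 1], [[-0.01, 0.052, 0], 0, 1], [[-0.016, 0.059, 0], 0, 1], [[-0.022, 0.066, 0], 0, 1], [[-0.03, 0.071, 0], 0, 1], [[-0.038, 0.075, 0], 0, 1]])

```text
clock: 10.2
tool_pos: [0.5853, -0.0135, 0.0962]
tool_rot: [[0.988, 0.157, 0.003], [0.157, -0.988, -0.0], [0.003, 0.001, -1.0]]
contact_force: [3.0, 3.4, 0.5]
gripper_width: 0.0003
grip_force: 1.6
```

Run:
```python
from h import *
f=ctrl.grab_frame("side"); s=ctrl.read_state(); p=np.array(s["tool_pos"])
print(p,s["contact_force"],s["clock"])
u,v=map(int,proj(f,p)); im=f["pixels"]
cv2.imwrite("pics/s4.png",cv2.resize(im[v-60:v+60,u-80:u+80],None,fx=5,fy=5,interpolation=cv2.INTER_CUBIC))
```

```text
[ 0.58358315 -0.01418245  0.09592562] [ 0.4904859  -1.79228396  1.02371323] 10.25
```

View pics/s4.png

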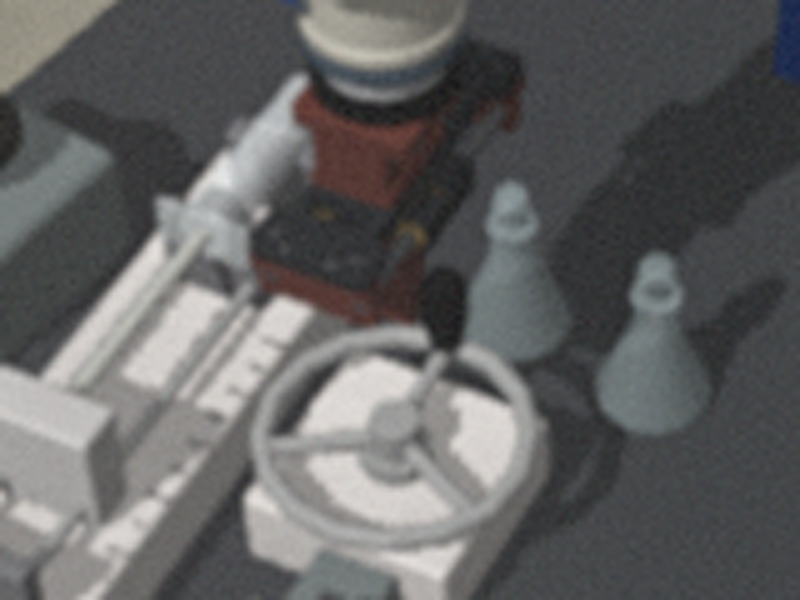

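The handle (442,305) leads the fist and is about 25 mm clear of flask a (515,270). I'll continue to 320°.

>>> carry_out(commands=[[[-0.009, 0.003, 0], 0, 1], [[-0.018, 0.005, 0], 0, 1], [[-0.027, 0.005, 0], 0, 1], [[-0.036, 0.004, 0], 0, 1], [[-0.045, 0.002, 0], 0, 1], [[-0.054, -0.001, 0], 0, 1], [[-0.062, -0.006, 0], 0, 1], [[-0.069, -0.011, 0], 0, 1], [[-0.076, -0.018, 0], 0, 1], [[-0.081, -0.025, 0], 0, 1]])

```text
clock: 11.25
tool_pos: [0.4997, -0.0009, 0.0957]
tool_rot: [[0.988, 0.157, -0.0], [0.157, -0.988, -0.001], [-0.0, 0.0, -1.0]]
contact_force: [3.3, -2.5, -0.0]
gripper_width: 0.0004
grip_force: 1.4
```

>>> carry_out(commands=[[[-0.004, -0.008, 0], 0, 1], [[-0.008, -0.017, 0], 0, 1], [[-0.01, -0.026, 0], 0, 1], [[-0.01, -0.032, 0], 0, 1], [[-0.01, -0.036, 0], 0, 1], [[-0.01, -0.037, 0], 0, 1], [[-0.01, -0.037, 0], 0, 1]])

```text
clock: 11.95
tool_pos: [0.4843, 0.0345, 0.0955]
tool_rot: [[0.988, 0.157, -0.001], [0.157, -0.988, 0.0], [-0.001, -0.0, -1.0]]
contact_force: [0.2, -1.0, -0.3]
gripper_width: 0.0005
grip_force: 0.3
```

>>> carry_out(commands=[[[0.0, -0.001, 0], 0, 1], [[0.0, -0.002, 0], 0, 1], [[0.001, -0.003, 0], 0, 1], [[0.001, -0.004, 0], 0, 1], [[0.001, -0.004, 0], 0, 1]])

```text
clock: 12.45
tool_pos: [0.4847, 0.0383, 0.0955]
tool_rot: [[0.988, 0.157, -0.001], [0.157, -0.988, -0.0], [-0.001, -0.0, -1.0]]
contact_force: [-0.2, -1.7, -0.9]
gripper_width: 0.0003
grip_force: 1.0
```

>>> carry_out(commands=[[[0.0, -0.001, 0], 0, 1], [[0.0, -0.0015, 0], 0, 1], [[0.0, -0.0015, 0], 0, 1]])

```text
clock: 12.75
tool_pos: [0.4849, 0.0399, 0.0956]
tool_rot: [[0.988, 0.157, -0.0], [0.157, -0.988, 0.0], [-0.0, -0.0, -1.0]]
contact_force: [-0.6, -2.6, -1.4]
gripper_width: 0.0004
grip_force: 0.9
```

>>> carry_out(commands=[[[-0.001, 0.005, 0], 0, 1], [[-0.003, 0.015, 0], 0, 1], [[-0.005, 0.025, 0], 0, 1], [[-0.01, 0.025, -0.04], 0, 1], [[-0.02, 0.03, -0.08], 0, 1], [[-0.05, 0.06, -0.09], 0, 1], [[-0.05, 0.1, -0.1], 0, 1], [[-0.05, 0.15, -0.1], 0, 1], [[-0.05, 0.2, -0.1], 0, 1], [[-0.05, 0.2, -0.1], 0, 1]])

```text
clock: 13.75
tool_pos: [0.4681, -0.1714, 0.1964]
tool_rot: [[0.988, 0.151, 0.003], [0.151, -0.988, -0.002], [0.003, 0.002, -1.0]]
contact_force: [0.4, 0.4, -0.3]
gripper_width: 0.0004
grip_force: 0.0
```

Run:
```python
from h import *
for c,(x,y) in (("top",(296,228)),("side",(296,258))):
    f=ctrl.grab_frame(c); cv2.imwrite(f"pics/{c}5.png",f["pixels"]); 
    for n in (f"pics/{c}0.png",f"pics/{c}5.png"):
        im=cv2.imread(n); m=np.zeros(im.shape[:2],bool); m[y-14:y+15,x-12:x+13]=1
        w=np.clip(70-im.max(2).astype(float),0,40)*m
        Y,X=np.mgrid[:480,:640]; print(n,(w*X).sum()/w.sum(),(w*Y).sum()/w.sum(),w.sum())
s=ctrl.read_state(); print(s["tool_pos"],s["contact_force"],s["clock"])
a=[cv2.imread(f"pics/top{i}.png")[180:255,225:375] for i in (0,5)]
cv2.imwrite("pics/c5.png",cv2.resize(np.vstack(a),None,fx=4,fy=4,interpolation=cv2.INTER_CUBIC)[:600])
```

```text
pics/top0.png 295.8452685421995 230.0221653878943 2346.0
pics/top5.png 295.625050020008 230.20848339335734 2499.0
pics/side0.png 295.4524770642202 262.2902752293578 2725.0
pics/side5.png 295.27765647743814 262.4283114992722 2748.0
[ 0.46648791 -0.16714592  0.19552734] [-0.48212825  0.19336542 -0.79475319] 13.85
```

View pics/c5.png

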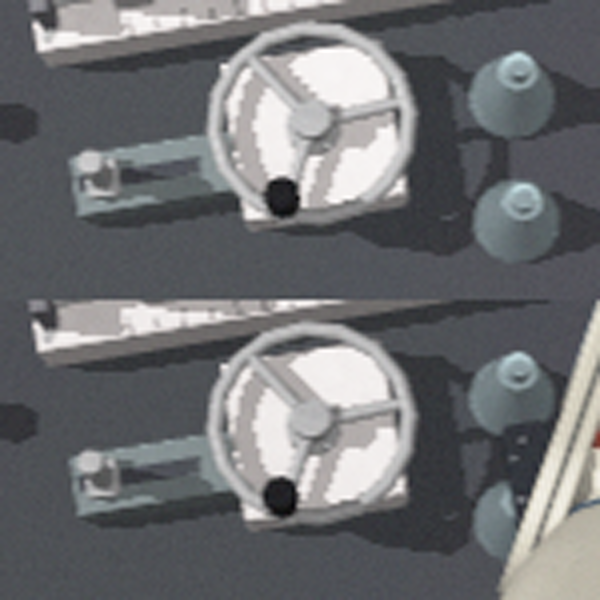

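The wheel is back within about 0.2 px (≈0.5°) of its start, with spokes and handle matching in both crops and the flasks in place. Next is the bolt. The post is at about (0.517, 0.195), which gives pump-frame x = -9 mm, y = 155 mm, as it should. I'll fly over to its far side.

>>> carry_out(commands=[[[0.013, -0.05, 0], 0, 1], [[0.026, -0.1, 0], 0, 1], [[0.039, -0.15, 0], 0, 1], [[0.052, -0.2, 0], 0, 1], [[0.065, -0.25, 0], 0, 1], [[0.078, -0.3, 0], 0, 1], [[0.091, -0.35, 0], 0, 1], [[0.105, -0.4, 0], 0, 1], [[0.105, -0.4, 0], 0, 1], [[0.105, -0.4, 0.0], 0, 1]])

```text
clock: 14.85
tool_pos: [0.5068, 0.2481, 0.1953]
tool_rot: [[0.987, 0.162, -0.001], [0.162, -0.987, -0.0], [-0.001, 0.0, -1.0]]
contact_force: [0.3, -0.5, 0.1]
gripper_width: 0.0003
grip_force: 0.0
```

>>> carry_out(commands=[[[0, 0, 0.04], 0, 1], [[0, 0, 0.08], 0, 1], [[0, 0, 0.11], 0, 1], [[0, 0, 0.12], 0, 1], [[0, 0, 0.12], 0, 1]])

```text
clock: 15.35
tool_pos: [0.5067, 0.2443, 0.0746]
tool_rot: [[0.988, 0.156, -0.003], [0.156, -0.988, -0.002], [-0.003, 0.001, -1.0]]
contact_force: [0.2, 0.8, 0.3]
gripper_width: 0.0006
grip_force: 0.0
```

>>> carry_out(commands=[[[0, 0.01, 0], 0, 1], [[0, 0.02, 0], 0, 1], [[0, 0.025, 0], 0, 1], [[0, 0.03, 0], 0, 1], [[0, 0.035, 0], 0, 1], [[0, 0.04, 0], 0, 1], [[0, 0.045, 0], 0, 1], [[0, 0.045, 0], 0, 1]])

```text
clock: 16.15
tool_pos: [0.5152, 0.201, 0.0758]
tool_rot: [[0.988, 0.157, 0.0], [0.157, -0.988, -0.0], [0.0, 0.0, -1.0]]
contact_force: [0.4, -0.1, 0.4]
gripper_width: 0.0008
grip_force: 0.2
```

>>> carry_out(commands=[[[0, 0.002, 0], 0, 1], [[0, 0.004, 0], 0, 1], [[0, 0.004, 0], 0, 1]])

```text
clock: 16.45
tool_pos: [0.5157, 0.1974, 0.0756]
tool_rot: [[0.988, 0.157, -0.0], [0.157, -0.988, -0.0], [-0.0, 0.0, -1.0]]
contact_force: [0.1, 0.7, 2.0]
gripper_width: 0.0002
grip_force: 0.6
```

Run:
```python
from h import *
f=ctrl.grab_frame("side"); s=ctrl.read_state(); p=np.array(s["tool_pos"])
print(p,s["contact_force"],s["clock"])
u,v=map(int,proj(f,p)); im=f["pixels"]
cv2.imwrite("pics/s6.png",cv2.resize(im[v-60:v+60,u-80:u+80],None,fx=5,fy=5,interpolation=cv2.INTER_CUBIC))
```

```text
[0.51565411 0.19748108 0.07559266] [-0.06976086  1.30090271  0.85869849] 16.5
```

View pics/s6.png

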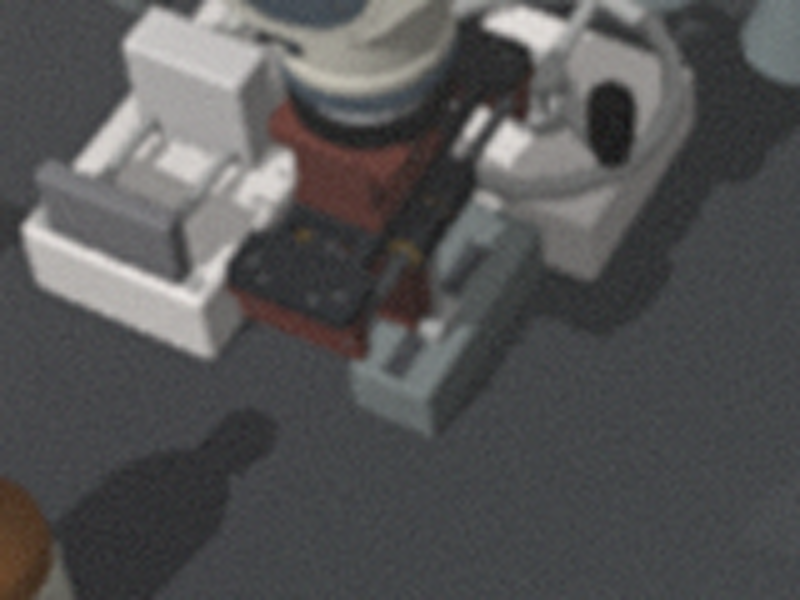

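The bolt is being pushed: its foot at (435,325) has moved and the slot behind it is longer. About 8 mm remains, so I'll creep until the force rises.

>>> carry_out(commands=[[[0, 0.002, 0], 0, 1], [[0, 0.004, 0], 0, 1], [[0, 0.005, 0], 0, 1], [[0, 0.006, 0], 0, 1], [[0, 0.006, 0], 0, 1]])

```text
clock: 17.0
tool_pos: [0.5166, 0.1914, 0.0756]
tool_rot: [[0.988, 0.157, -0.0], [0.157, -0.988, -0.0], [-0.0, 0.0, -1.0]]
contact_force: [-0.2, 1.6, 0.3]
gripper_width: 0.0004
grip_force: 0.7
```

>>> carry_out(commands=[[[0, 0.001, 0], 0, 1], [[0, 0.002, 0], 0, 1], [[0, 0.002, 0], 0, 1]])

```text
clock: 17.3
tool_pos: [0.5168, 0.1895, 0.0756]
tool_rot: [[0.988, 0.157, -0.0], [0.157, -0.988, -0.0], [-0.0, 0.0, -1.0]]
contact_force: [-0.1, 2.5, 0.8]
gripper_width: 0.0006
grip_force: 0.8
```

>>> carry_out(commands=[[[0, 0.001, 0], 0, 1], [[0, 0.002, 0], 0, 1], [[0, 0.002, 0], 0, 1]])

```text
clock: 17.6
tool_pos: [0.5171, 0.1875, 0.0756]
tool_rot: [[0.988, 0.157, -0.0], [0.157, -0.988, -0.0], [-0.0, 0.0, -1.0]]
contact_force: [-0.7, 1.8, 1.0]
gripper_width: 0.0006
grip_force: 0.8
```

>>> carry_out(commands=[[[0, 0.001, 0], 0, 1], [[0, 0.001, 0], 0, 1]])

```text
clock: 17.8
tool_pos: [0.5173, 0.1866, 0.0757]
tool_rot: [[0.988, 0.157, -0.0], [0.157, -0.988, -0.0], [-0.0, 0.0, -1.0]]
contact_force: [-0.5, 1.5, 0.1]
gripper_width: 0.0003
grip_force: 0.8
```

>>> carry_out(commands=[[[0, 0.001, 0], 0, 1], [[0, 0.001, 0], 0, 1]])

```text
clock: 18.0
tool_pos: [0.5174, 0.1861, 0.0757]
tool_rot: [[0.988, 0.157, -0.0], [0.157, -0.988, 0.001], [-0.0, -0.001, -1.0]]
contact_force: [-1.9, 5.2, 0.1]
gripper_width: 0.0005
grip_force: 2.5
```

>>> carry_out(commands=[[[0, 0.001, 0], 0, 1], [[0, 0.001, 0], 0, 1]])

```text
clock: 18.2
tool_pos: [0.5175, 0.1858, 0.0757]
tool_rot: [[0.988, 0.156, -0.0], [0.156, -0.988, 0.002], [0.0, -0.002, -1.0]]
contact_force: [-2.5, 8.7, 0.5]
gripper_width: 0.0005
grip_force: 4.8
```

>>> carry_out(commands=[[[0, 0.001, 0], 0, 1], [[0, 0.001, 0], 0, 1]])

```text
clock: 18.4
tool_pos: [0.5175, 0.1856, 0.0757]
tool_rot: [[0.988, 0.156, -0.0], [0.156, -0.988, 0.003], [0.0, -0.003, -1.0]]
contact_force: [-3.8, 12.9, -0.1]
gripper_width: 0.0001
grip_force: 7.2
```

The force climbs to 13 N with no further travel, so the bolt is against its stop. I'll back off, lift and check.

>>> carry_out(commands=[[[0, -0.01, 0], 0, 1], [[0, -0.03, 0], 0, 1], [[0, -0.04, 0], 0, 1], [[0, -0.04, -0.04], 0, 1], [[0, -0.04, -0.09], 0, 1], [[0, -0.04, -0.12], 0, 1], [[-0.05, -0.06, -0.13], 0, 1], [[-0.08, -0.09, -0.13], 0, 1], [[-0.08, -0.1, -0.13], 0, 1], [[-0.08, -0.1, -0.13], 0, 1]])

```text
clock: 19.4
tool_pos: [0.4229, 0.271, 0.2061]
tool_rot: [[0.987, 0.16, 0.001], [0.16, -0.987, 0.0], [0.001, -0.0, -1.0]]
contact_force: [1.3, -0.2, 0.4]
gripper_width: 0.0005
grip_force: 0.0
```

Run:
```python
from h import *
x,y=296,258; f=ctrl.grab_frame("side"); cv2.imwrite("pics/side7.png",f["pixels"])
im=f["pixels"]; m=np.zeros(im.shape[:2],bool); m[y-14:y+15,x-12:x+13]=1
w=np.clip(70-im.max(2).astype(float),0,40)*m; Y,X=np.mgrid[:480,:640]; print((w*X).sum()/w.sum(),(w*Y).sum()/w.sum())
g=ctrl.grab_frame("top"); cv2.imwrite("pics/top7.png",g["pixels"])
for c,F in (("side",f),("top",g)):
    for r in ctrl.spot_point("bolt_top",c)[:1]: print(c,r["confidence"],r["centre"],at_z(F,r["centre"],.104))
s=ctrl.read_state(); print(s["tool_pos"],s["contact_force"],s["clock"])
cv2.imwrite("pics/c7.png",cv2.resize(np.hstack([im[190:340,180:380],g["pixels"][150:300,200:400]]),None,fx=2,fy=2,interpolation=cv2.INTER_CUBIC))
```

```text
292.2027675276753 259.4547970479705
side 0.61 [222.7, 422.8] [0.35930951 0.4916418  0.104     ]
top 0.58 [259.6, 221.4] [0.51176301 0.16136362 0.104     ]
[0.42402394 0.26944447 0.20541528] [ 0.07107311 -0.02586308 -0.4456481 ] 19.6
```

View pics/c7.png

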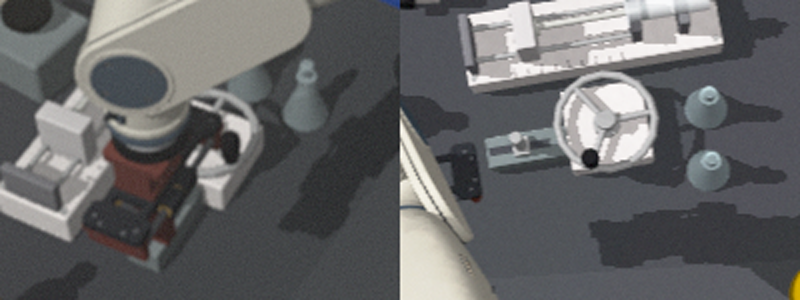

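The top view shows the bolt post at (259.6,221.4), about 29 mm further in and hard against its stop. The wheel handle is at its starting place, the flasks are untouched and the arm is clear. Handing in.

```bash
python3 -c "
from rig import ctrl; print(ctrl.hand_in())"
```

```text
the job is handed in; nothing more can be done
None
```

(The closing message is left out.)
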